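# Feed one sleeve with one turn of the handwheel

## Robot

A 7-joint arm with a two-finger parallel gripper is mounted at the origin on a cart in front of the work surface, level with it; the furniture and walls round the work are solid. World frame = base frame: x ahead of the robot, y to its left, z up, the work surface at z = 0. Lengths are in m, angles in degrees, forces in N, time in s.
With the tool pointing down it reaches from about 0.4 to 0.85 m from the base axis. Payload 10.4 kg.
Tool frame: the origin (TCP) lies midway between the tips of the shut fingers; the grasp point (between the pads) lies 19 mm behind it; z points along the fingers, y is the direction in which the jaws open and shut (so a half turn about z gives the same grasp; the last joint's range is limited). The gripper opens to 85 mm and grips with 20 to 120 N. Pads are 22 mm wide; open, the fingers measure 114 mm over their backs; the gripper's body (76 mm by 85 mm) begins 54 mm behind the grasp point. The pads swing forward as they close: fully open they stand 13 mm farther back than shut.
Start: joints at [-66.211, 19.034, -3.707, 83.658, 1.238, 77.344, -5.071], TCP at [0.265, 0.566, 0.231] pointing down, gripper open.
Joint ranges: [-148.97, 148.97], [-28.65, 121.19], [-84.17, 76.75], [9.2, 138.47], [-72.65, 252.65], [3.7, 117.97], [-149.18, 149.18]. Speed limits (degrees/s): [127.2, 127.2, 159.86, 159.86, 180, 180, 180].

## Interface

Orientations are given as a 3x3 rotation matrix whose columns are the frame's x, y, z axes.
In Python, from workcell import get_obs, optics, robot gives the robot as it stands.
- The arm moves only by the tool step_arm, never from a script. Its argument "rows" is a list of rows, each a list of 3 entries, a list of its own where there are three numbers: the closure in counts, from 0 (fully open) to 255 (shut), then the shift along the world's x, y, z in m, then the turn, a rotation vector about the world's x, y, z in rad. A call has 1 to 10 rows; each row is the pose to reach, as a shift and turn from the pose commanded when the call began; what a row does not reach only later rows make up. A row lasts 1/10 s, in which the tool goes at most 50 mm and 8.59 degrees, less where a joint would pass 70% of its speed; a pose out of reach is approached as far as the arm can. A call with a gripper value outside its range is refused whole. The fingers move at their own pace and stop on an object; the grip force is fixed at half the most. Time passes only in rows, so rows that repeat a pose let the fingers close. It gives the time, the measured TCP pose, the force and the opening at its end, in the units of the state.
- get_obs(): the state, without advancing time (a new reading comes with each control period).
- optics.capture(name): name is "side" or "top"; returns the picture (384x512x3 uint8, blue, green, red); there is no depth.
- optics.camera_info(name): a dict with "fovy" (degrees; the focal length in pixels is half the picture's height over the tangent of half this angle, whatever the lens; pixels are square), "cx", "cy" (the principal point, pixels), "k1" (the pictures are not rectified: a ray, as slopes to the right and down, at radius r is drawn at 1 + k1 r^2 times it, then the intrinsics apply), "cam_to_world" (4x4, takes a point from camera to world coordinates). Camera axes: x right, y down, z forward; pixel columns grow to the right and rows downward; lengths in m; the calibration is good to about 2 mm. A picture is of the moment at which its call begins. camera_info takes no time and is no camera call.
- robot.hand_in(): hands the job in, once; it reports no verdict.
Trained networks look in the newest picture that a camera, given by its name, has taken for a name from the list of things; names that differ only in an ending like _2 or _b are one class to them, and where a whole thing is asked for, a point or a joint stands for the part that bears it (a point fixed in the world has none). Each returns a list of dicts, best first, with "confidence" (0 to 1); they miss things now and then, are a little off and sometimes report something else, mostly with a low value. They report only what shows in the picture. A call takes as long as a camera call. They do not tell look-alikes from the thing itself.
- optics.silhouettes(query, camera): "mask" (384x512 bool, what is visible of it) and "bbox" ([centre column, centre row, width, height] in pixels, round what is visible of it).
- optics.spot_point(query, camera): "point" ([column, row] in pixels: a listed point, or the origin of a listed thing).
The state is a dict: "time_s": time; "joint_pos": joint angles; "joint_velocities": joint speeds; "joint_efforts": joint torques, N m; "eef_pos": TCP position; "tcp_rot": TCP orientation; "wrist_force": force on the tool from outside, world axes, zero at the start; "wrist_torque": the same for the moment, N m; "opening": finger opening in m.
Only numpy, scipy, OpenCV 4.12 (cv2) and the standard library are available. Lean on these libraries where they do the work, as an engineer would, in place of code of your own. Each camera call takes 0.05 s, during which the arm holds its last target. There are 200 camera calls.

## Task

Feed the flanged sleeve to the measuring stop: take the red knob of the feeder and turn its flywheel clockwise (seen from above) through exactly one full turn, so that the pusher strokes out and comes back and the knob ends where it began, beside the brass index post. Then let go of it, with the sleeve left standing where the pusher put it, by the end stop. Do not turn the wheel of the other feeder, which has a black knob.

Things in the scene. Friction and masses are not known exactly. Their poses are not given: they have to be found in the camera images.
- red_feeder: Feeder to work, fixed: grey gearbox 150x140x54 mm, origin under its centre; a twin with a black knob stands beside it, left or right. Flat steel flywheel on top, 120 mm across, axis vertical through the origin, hub top at z = 73 mm. Brass index post at x = -69, y = 0, 68 mm high. +x points along an aluminium channel (walls 20 mm high, 52 mm apart, floor 6 mm) from x = 75 to the end stop at x = 188 mm.
- red_knob_mid (a point): Middle of the red upright crank knob, a cylinder 24 mm across and 38 mm high (74 to 112 mm above the surface), 50 mm from the flywheel's axis. It spins freely on its pin, so it can be held without turning the gripper. At home it is at x = -50, y = 0 mm of red_feeder, beside the index post.
- red_wheel (a joint): Angle of the red-knobbed flywheel, rad: 0 at the start, grows clockwise seen from above, 6.283 = one turn; stops at -0.15 and 7.48. Knob at x = -50 cos q, y = 50 sin q mm in red_feeder. It stays where left; friction 1 to 2 N at the knob. A crank inside drives a pusher along the channel: back at 0, 55 mm out at half a turn, back at one turn.
- sleeve: Turned aluminium flanged sleeve, 46 mm across, 34 mm high, loose, about 0.05 kg, upright in the red feeder's channel before the pusher. Origin: centre of its underside. Starts near x = 108 mm of red_feeder; the full stroke leaves it near x = 160 mm, by the end stop.
- black_wheel (a joint): Angle of the flywheel of the other, black-knobbed feeder, rad, same sense; starts at 0 and must stay there.
Not all that is in view belongs to the job. What is shaped like the sleeve but orange is not meant.

How it is judged (in metres and radians):
On the way:
1. the red-knobbed wheel passes half a turn and the pusher has carried the sleeve out along the channel (value of joint red_wheel above 3 rad and x of sleeve in the frame of red_feeder above 0.145 m), for 0.1 s.
At the end, for the whole second after the job is handed in: The red-knobbed wheel rests at one full turn (6.283 rad) to within 0.26 rad (15 degrees), and the sleeve stands upright and at rest in the channel near the end stop, its centre 150 to 172 mm along x of the feeder and within 12 mm of the channel's middle (value of joint red_wheel between 6.023 and 6.543 rad and not (velocity of joint red_wheel above 0.05 rad/s) and velocity of joint red_wheel above -0.05 rad/s and x of sleeve in the frame of red_feeder between 0.15 and 0.172 m and y of sleeve in the frame of red_feeder between -0.012 and 0.012 m and z of sleeve in the frame of red_feeder below 0.012 m and angle between sleeve's own z axis and vertical below 0.15 rad and linear speed of sleeve below 0.02 m/s); the robot touches nothing.
It fails at once if the red-knobbed wheel is turned well past one turn, into a second stroke (value of joint red_wheel above 6.85 rad).
It fails at once if the wheel of the black-knobbed feeder is turned (value of joint black_wheel above 0.25 rad or value of joint black_wheel below -0.12 rad).
It also fails if it takes over 58 s, if anything falls off the work surface, if the arm or the gripper's body presses on something with over 40 N, if the wrist force passes 120 N, or if a joint passes its speed limit or range.

## Working session

There is one attempt and no reset: what is moved stays moved. The work goes in short steps, Python scripts to look and compute and a tool call to move; the robot and the scene stay as the last step left them, time stands still between calls to the robot, and variables do not carry over. Pictures are saved under pics/ and viewed, about 8 in all and at most 12, crops included, and the job is handed in when it is done.

Besides the shell and the picture viewer there is one more tool, called after "Emit:" as a command line: name --argument value ..., lists and objects as JSON in quotes. step_arm: Moves the arm, as the interface text tells. Its arguments: {"type":"object","properties":{"rows":{"type":"array","items":{"type":"array"}}},"required":["rows"]}

```bash
mkdir -p pics; cat > h.py <<'E'
import numpy as np, cv2
from workcell import get_obs, optics, robot
def ray(cam,p):
    i=optics.camera_info(cam); f=192/np.tan(np.radians(i["fovy"]/2))
    d=np.array([(p[0]-i["cx"])/f,(p[1]-i["cy"])/f]); u=d.copy()
    for _ in range(30): u=d/(1+i["k1"]*(u@u))
    T=np.array(i["cam_to_world"]); r=T[:3,:3]@np.array([*u,1]); return T[:3,3],r
def atz(cam,p,z):
    o,r=ray(cam,p); return o+r*(z-o[2])/r[2]
def proj(cam,P):
    i=optics.camera_info(cam); f=192/np.tan(np.radians(i["fovy"]/2))
    c=np.linalg.inv(np.array(i["cam_to_world"]))@np.array([*P,1]); u=c[:2]/c[2]; u=u*(1+i["k1"]*(u@u))
    return np.array([i["cx"],i["cy"]])+f*u
E
python3 - <<'E'
from h import *
ims=[]
for c in("top","side"):
    im=optics.capture(c); cv2.imwrite(f"pics/{c}0.png",im)
    print(c,np.round(np.array(optics.camera_info(c)["cam_to_world"])[:3,3],3))
    for q,z in(("red_knob_mid",.093),("red_feeder",0),("sleeve",0)):
        for d in optics.spot_point(q,c)[:3]: print(q,np.round(d["point"]),round(d["confidence"],2),np.round(atz(c,d["point"],z),3))
o=get_obs();print(o["time_s"],o["eef_pos"],np.round(o["tcp_rot"],3))
E
```

```text
top [ 0.363 -0.004  1.041]
red_knob_mid [327. 211.] 0.91 [ 0.493 -0.17   0.093]
red_feeder [323. 204.] 0.68 [ 0.525 -0.176  0.   ]
sleeve [334. 163.] 0.73 [ 0.631 -0.21   0.   ]
side [ 0.577 -0.75   0.493]
red_knob_mid [211. 233.] 0.82 [ 0.487 -0.165  0.093]
red_feeder [235. 278.] 0.84 [ 0.526 -0.177  0.   ]
sleeve [295. 226.] 0.82 [ 0.646 -0.002  0.   ]
sleeve [297. 284.] 0.66 [ 0.638 -0.192  0.   ]
0.4 [0.26495018 0.56599721 0.23121208] [[-0.906  0.424 -0.   ]
 [ 0.424  0.906 -0.   ]
 [ 0.    -0.    -1.   ]]
```

View pics/top0.png

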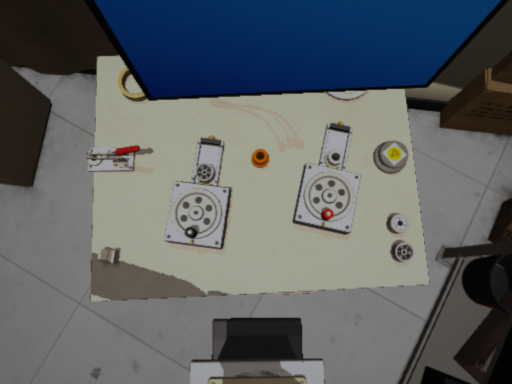

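View pics/side0.png

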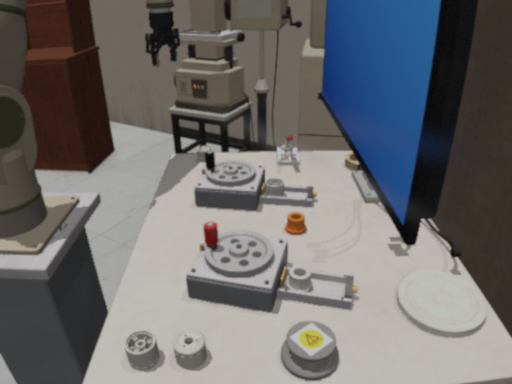

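Top picture: red knob (327,213) on the right-hand feeder, black knob (191,232) on the twin. Red feeder's sleeve is at (334,157), the twin's is at (205,172), and the orange decoy is at (260,157). The other look-alike cylinders are at (398,223) and (402,251). In the side picture the red knob is at (211,234) and the black one at (210,160). I choose the red knob at top (327,213).

```bash
python3 - <<'E'
from h import *
t=cv2.imread("pics/top0.png"); s=cv2.imread("pics/side0.png")
R={}
for n,im,(x,y) in(("top",t,(327,213)),("side",s,(211,234))):
    h=cv2.cvtColor(im,cv2.COLOR_BGR2HSV); m=(((h[...,0]<8)|(h[...,0]>172))&(h[...,1]>140)&(h[...,2]>60))
    k=np.zeros_like(m);k[y-22:y+22,x-22:x+22]=1; ys,xs=np.where(m&k); R[n]=(xs.mean(),ys.mean()); print(n,len(xs),R[n],xs.min(),xs.max(),ys.min(),ys.max())
o1,r1=ray("top",R["top"]);o2,r2=ray("side",R["side"])
a=np.linalg.lstsq(np.c_[r1,-r2],o2-o1,rcond=None)[0]; p,q=o1+a[0]*r1,o2+a[1]*r2
print("knob tri",p.round(4),q.round(4),"top at .105",atz("top",R["top"],.105).round(4))
optics.capture("top"); optics.capture("side")
for c in("top","side"):
    for q in("red_feeder","sleeve"):
        for d in optics.silhouettes(q,c)[:3]:
            print(c,q,round(d["confidence"],2),np.round(d["bbox"]))
            if c=="top" and q=="red_feeder":
                cs=max(cv2.findContours(d["mask"].astype(np.uint8),0,2)[0],key=cv2.contourArea); print(cv2.minAreaRect(cs))
a=cv2.resize(t[110:245,280:380],None,fx=4,fy=4,interpolation=2); b=cv2.resize(s[210:310,180:370],None,fx=2,fy=2,interpolation=2)
c=np.zeros((540,790,3),np.uint8); c[:540,:400]=a; c[:200,405:785]=b; cv2.imwrite("pics/crop1.png",c)
E
```

```text
top 64 (np.float64(327.453125), np.float64(213.8125)) 323 332 209 219
side 207 (np.float64(210.6328502415459), np.float64(234.91304347826087)) 205 216 224 245
knob tri [ 0.4863 -0.1701  0.0919] [ 0.4863 -0.1701  0.0919] top at .105 [ 0.4846 -0.1678  0.105 ]
top red_feeder 0.84 [326. 180.  66. 113.]
((330.9038391113281, 175.98077392578125), (59.03095626831055, 109.82503509521484), 11.309932708740234)
top sleeve 0.75 [261. 159.  22.  22.]
top sleeve 0.48 [335. 159.  20.  16.]
side red_feeder 0.7 [273. 268. 173.  91.]
side sleeve 0.98 [300. 278.  26.  24.]
side sleeve 0.72 [296. 221.  20.  22.]
```

View pics/crop1.png

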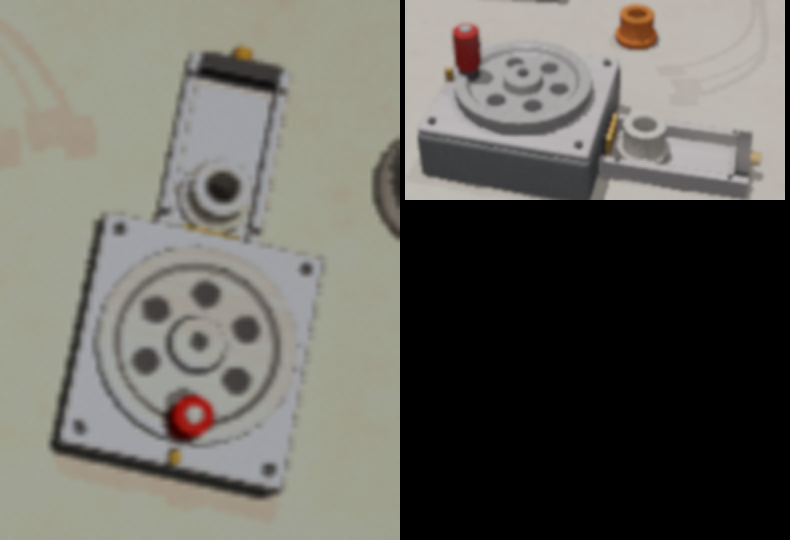

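The crop confirms the red knob at home, by its brass post, with the plain aluminium sleeve in that channel at crop (218,190). Next I fit the feeder frame.

```bash
python3 - <<'E'
from h import *
g=lambda x,y,z: atz("top",(280+(x+.5)/4-.5,110+(y+.5)/4-.5),z)
c=g(199,341,.073);p=g(175,456,.068);B=np.array([g(*b,.055) for b in((119,229),(306,269),(79,427),(268,470))])
print("hub",c.round(4),"post",p.round(4),"bolts mean",B.mean(0).round(4))
s=g(240,70,.0)
for n,v in(("post",c-p),("bolts",B[0]-B[2]),("b2",B[1]-B[3]),("lat",np.array([-(B[0]-B[1])[1],(B[0]-B[1])[0],0])*-1)): print(n,np.degrees(np.arctan2(v[1],v[0])).round(1),np.linalg.norm(v[:2]).round(4))
print("sleeve top",g(222,186,.034).round(4))
for z in(.05,.2,.4,.6): print("mon",z,atz("top",(330,93),z).round(3), atz("top",(150,97),z).round(3))
# circle/pose
E
```

```text
hub [ 0.5341 -0.1801  0.073 ] post [ 0.4663 -0.1635  0.068 ] bolts mean [ 0.5333 -0.1796  0.055 ]
post -13.8 0.0698
bolts -13.3 0.1253
b2 -13.9 0.1262
lat -13.3 0.1165
sleeve top [ 0.64   -0.2066  0.034 ]
mon 0.05 [ 0.803 -0.199  0.05 ] [0.8   0.263 0.05 ]
mon 0.2 [ 0.737 -0.17   0.2  ] [0.733 0.222 0.2  ]
mon 0.4 [ 0.648 -0.13   0.4  ] [0.645 0.168 0.4  ]
mon 0.6 [ 0.559 -0.091  0.6  ] [0.557 0.114 0.6  ]
```

```bash
python3 - <<'E'
from h import *
for t,s in(((419,85),(408,217)),((150,98),(322,97))):
    o1,r1=ray("top",t);o2,r2=ray("side",s)
    a=np.linalg.lstsq(np.c_[r1,-r2],o2-o1,rcond=None)[0]; print((o1+a[0]*r1).round(3),(o2+a[1]*r2).round(3))
E
```

```text
[ 0.736 -0.35   0.235] [ 0.747 -0.351  0.241]
[0.72  0.215 0.226] [0.72  0.215 0.226]
```

Emit:
step_arm --rows '[[0,[0.03,-0.04,0.0],[0,0,-0.12]],[0,[0.06,-0.08,0.0],[0,0,-0.24]],[0,[0.09,-0.12,0.0],[0,0,-0.36]],[0,[0.12,-0.16,0.0],[0,0,-0.48]],[0,[0.14,-0.2,0.0],[0,0,-0.6]],[0,[0.15,-0.24,0.0],[0,0,-0.72]],[0,[0.16,-0.28,0.0],[0,0,-0.84]],[0,[0.165,-0.32,0.0],[0,0,-0.96]],[0,[0.17,-0.36,0.0],[0,0,-1.08]],[0,[0.17,-0.4,0.0],[0,0,-1.134]]]'

```text
time_s: 1.7
eef_pos: [0.4352, 0.1643, 0.2315]
tcp_rot: [[0.006, 1.0, 0.001], [1.0, -0.006, 0.0], [0.0, 0.001, -1.0]]
wrist_force: [0.7, 0.1, 0.3]
opening: 0.0853
```

Emit:
step_arm --rows '[[0,[0.005,-0.04,0.0],[0,0,0]],[0,[0.01,-0.08,0.0],[0,0,0]],[0,[0.015,-0.12,0.0],[0,0,0]],[0,[0.02,-0.16,0.0],[0,0,0]],[0,[0.03,-0.2,0.0],[0,0,0]],[0,[0.035,-0.24,0.0],[0,0,0]],[0,[0.04,-0.28,0.0],[0,0,0]],[0,[0.046,-0.31,0.0],[0,0,0]],[0,[0.0505,-0.333,0.0],[0,0,0]],[0,[0.0505,-0.333,-0.03],[0,0,0]]]'

```text
time_s: 2.7
eef_pos: [0.4873, -0.1711, 0.2042]
tcp_rot: [[0.006, 1.0, 0.007], [1.0, -0.006, -0.002], [-0.002, 0.007, -1.0]]
wrist_force: [0.7, 0.8, -0.8]
opening: 0.0853
```

```bash
python3 - <<'E'
from h import *
o=get_obs();print(o["time_s"],o["eef_pos"],o["joint_pos"])
im=optics.capture("side"); P=o["eef_pos"]
for z in(.112,.093,.074): im=cv2.circle(im,tuple(int(round(v)) for v in proj("side",[P[0],P[1],z])),1,(0,255,0),-1)
cv2.imwrite("pics/s2.png",cv2.resize(im[60:320,130:380],None,fx=2.3,fy=2.3))
E
```

```text
2.7 [ 0.48732364 -0.17114368  0.20418128] [-23.07629627   6.05441027  40.27640989 104.30488849  -4.14465709
  70.72206459  18.05990061]
```

View pics/s2.png

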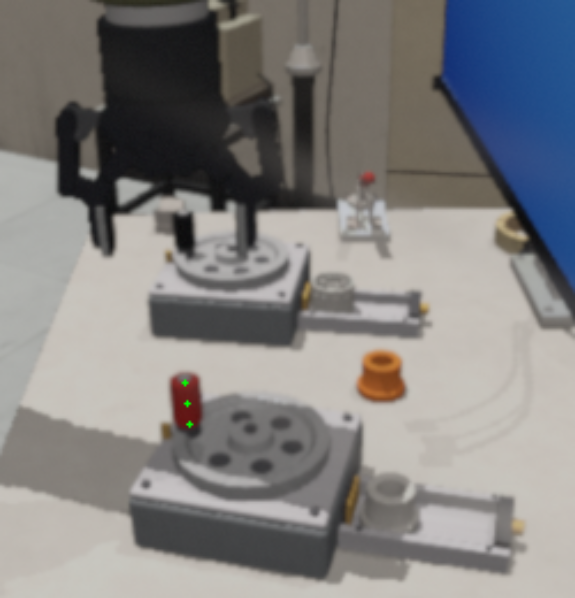

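The projected TCP column (green dots) runs right through the red knob, and the hand is clear of the screen. I go down and grip.

Emit:
step_arm --rows '[[0,[0,0,-0.03],[0,0,0]],[0,[0,0,-0.06],[0,0,0]],[0,[0,0,-0.08],[0,0,0]],[0,[0,0,-0.1],[0,0,0]],[0,[0,0,-0.12],[0,0,0]],[0,[0,0,-0.12],[0,0,0]],[120,[0,0,-0.12],[0,0,0]],[255,[0,0,-0.12],[0,0,0]],[255,[0,0,-0.12],[0,0,0]],[255,[0,0,-0.12],[0,0,0]]]'

```text
time_s: 3.75
eef_pos: [0.4859, -0.1669, 0.0821]
tcp_rot: [[0.001, 1.0, 0.001], [1.0, -0.001, 0.0], [0.0, 0.001, -1.0]]
wrist_force: [-0.2, -0.4, -0.6]
opening: 0.0282
```

Emit:
step_arm --rows '[[255,[0,0,0],[0,0,0]],[255,[0,0,0],[0,0,0]],[255,[0,0,0],[0,0,0]]]'

```text
time_s: 4.05
eef_pos: [0.4859, -0.1669, 0.0821]
tcp_rot: [[0.001, 1.0, 0.001], [1.0, -0.001, 0.0], [0.0, 0.001, -1.0]]
wrist_force: [-1.6, 0.4, 6.8]
opening: 0.0224
```

```bash
python3 - <<'E'
import numpy as np
t=np.radians(-13.6);R=np.array([[np.cos(t),-np.sin(t)],[np.sin(t),np.cos(t)]])
f=lambda q:R@[-50*np.cos(q),50*np.sin(q)]
for k in range(4):
    print([(f(np.radians(90*k+10*i))-f(np.radians(90*k))).round(1).tolist() for i in range(1,10)])
E
```

```text
[[2.8, 8.3], [7.0, 15.9], [12.4, 22.7], [18.9, 28.5], [26.4, 33.0], [34.5, 36.2], [43.0, 37.9], [51.7, 38.1], [60.4, 36.8]]
[[8.3, -2.8], [15.9, -7.0], [22.7, -12.4], [28.5, -18.9], [33.0, -26.4], [36.2, -34.5], [37.9, -43.0], [38.1, -51.7], [36.8, -60.4]]
[[-2.8, -8.3], [-7.0, -15.9], [-12.4, -22.7], [-18.9, -28.5], [-26.4, -33.0], [-34.5, -36.2], [-43.0, -37.9], [-51.7, -38.1], [-60.4, -36.8]]
[[-8.3, 2.8], [-15.9, 7.0], [-22.7, 12.4], [-28.5, 18.9], [-33.0, 26.4], [-36.2, 34.5], [-37.9, 43.0], [-38.1, 51.7], [-36.8, 60.4]]
```

Emit:
step_arm --rows '[[255,[0.0028,0.0083,0],[0,0,0]],[255,[0.007,0.0159,0],[0,0,0]],[255,[0.0124,0.0227,0],[0,0,0]],[255,[0.0189,0.0285,0],[0,0,0]],[255,[0.0264,0.033,0],[0,0,0]],[255,[0.0345,0.0362,0],[0,0,0]],[255,[0.043,0.0379,0],[0,0,0]],[255,[0.0517,0.0381,0],[0,0,0]],[255,[0.0604,0.0368,0],[0,0,0]],[255,[0.0604,0.0368,0],[0,0,0]]]'

```text
time_s: 5.05
eef_pos: [0.5474, -0.1303, 0.0822]
tcp_rot: [[0.001, 1.0, 0.002], [1.0, -0.001, -0.0], [-0.0, 0.002, -1.0]]
wrist_force: [1.6, 0.9, 6.4]
opening: 0.0219
```

Forces are low, so I continue.

Emit:
step_arm --rows '[[255,[0.0083,-0.0028,0],[0,0,0]],[255,[0.0159,-0.007,0],[0,0,0]],[255,[0.0227,-0.0124,0],[0,0,0]],[255,[0.0285,-0.0189,0],[0,0,0]],[255,[0.033,-0.0264,0],[0,0,0]],[255,[0.0362,-0.0345,0],[0,0,0]],[255,[0.0379,-0.043,0],[0,0,0]],[255,[0.0381,-0.0517,0],[0,0,0]],[255,[0.0368,-0.0604,0],[0,0,0]],[255,[0.0368,-0.0604,0],[0,0,0]]]'

```text
time_s: 6.05
eef_pos: [0.5827, -0.1921, 0.0822]
tcp_rot: [[0.003, 1.0, 0.001], [1.0, -0.003, -0.001], [-0.001, 0.001, -1.0]]
wrist_force: [-0.2, -1.9, 5.9]
opening: 0.0224
```

```bash
python3 - <<'E'
from h import *
im=optics.capture("side"); t=optics.capture("top")
c=np.zeros((540,800,3),np.uint8); c[:540,:400]=cv2.resize(t[110:245,280:380],None,fx=4,fy=4); c[:400,400:]=cv2.resize(im[130:330,180:380],None,fx=2,fy=2); cv2.imwrite("pics/c3.png",c)
E
```

```text
(no output)
```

View pics/c3.png

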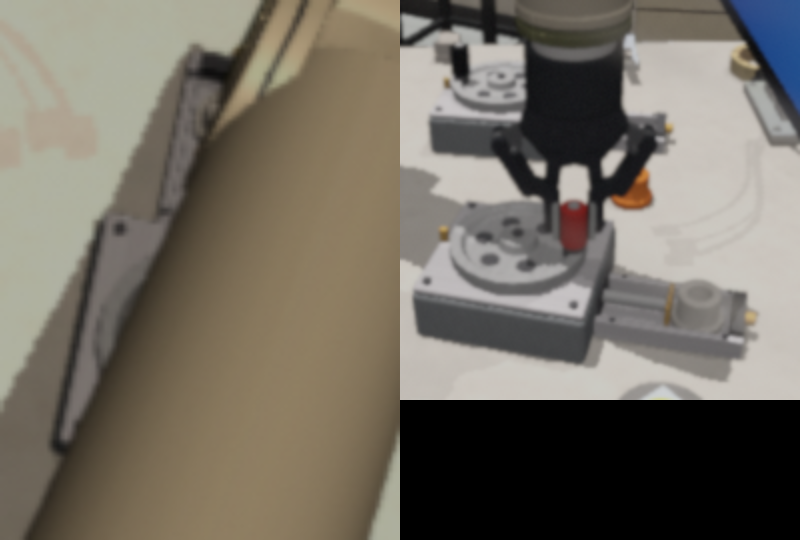

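The side view shows the red knob held at the half turn (573,228 in the crop). The pusher is fully out and the sleeve is at the end stop (700,305). I go on to the return half.

Emit:
step_arm --rows '[[255,[-0.0028,-0.0083,0],[0,0,0]],[255,[-0.007,-0.0159,0],[0,0,0]],[255,[-0.0124,-0.0227,0],[0,0,0]],[255,[-0.0189,-0.0285,0],[0,0,0]],[255,[-0.0264,-0.033,0],[0,0,0]],[255,[-0.0345,-0.0362,0],[0,0,0]],[255,[-0.043,-0.0379,0],[0,0,0]],[255,[-0.0517,-0.0381,0],[0,0,0]],[255,[-0.0604,-0.0368,0],[0,0,0]],[255,[-0.0604,-0.0368,0],[0,0,0]]]'

```text
time_s: 7.15
eef_pos: [0.522, -0.227, 0.0822]
tcp_rot: [[0.001, 1.0, 0.001], [1.0, -0.001, 0.001], [0.001, 0.001, -1.0]]
wrist_force: [-1.8, -0.3, 6.1]
opening: 0.0223
```

Emit:
step_arm --rows '[[255,[-0.0083,0.0028,0],[0,0,0]],[255,[-0.0159,0.007,0],[0,0,0]],[255,[-0.0227,0.0124,0],[0,0,0]],[255,[-0.0285,0.0189,0],[0,0,0]],[255,[-0.033,0.0264,0],[0,0,0]],[255,[-0.0362,0.0345,0],[0,0,0]],[255,[-0.0379,0.043,0],[0,0,0]],[255,[-0.0381,0.0517,0],[0,0,0]],[255,[-0.0368,0.0604,0],[0,0,0]],[255,[-0.0368,0.0604,0],[0,0,0]]]'

```text
time_s: 8.15
eef_pos: [0.4862, -0.1654, 0.0821]
tcp_rot: [[-0.001, 1.0, 0.002], [1.0, 0.001, 0.001], [0.001, 0.002, -1.0]]
wrist_force: [0.5, 1.6, 8.8]
opening: 0.0221
```

```bash
python3 - <<'E'
from h import *
im=optics.capture("side"); print(get_obs()["eef_pos"])
cv2.imwrite("pics/c4.png",cv2.resize(im[130:330,160:380],None,fx=3,fy=3))
h=cv2.cvtColor(im,cv2.COLOR_BGR2HSV); m=(((h[...,0]<8)|(h[...,0]>172))&(h[...,1]>140)&(h[...,2]>60)); m[:212]=0;m[:,:180]=0;m[:,320:]=0;m[260:]=0
ys,xs=np.where(m);print(len(xs),xs.mean(),ys.mean())
E
```

```text
[ 0.48610399 -0.16586504  0.08208786]
233 210.20171673819743 234.25751072961373
```

View pics/c4.png

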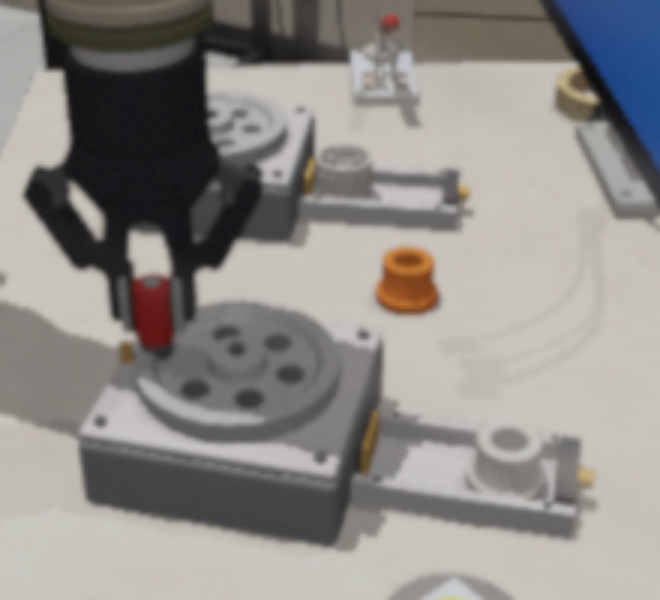

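The knob is back beside the index post (153,312; its centroid is within 1 px of the start). The pusher is back and the sleeve stands by the end stop (510,455). I release and retreat straight up.

Emit:
step_arm --rows '[[150,[0,0,0],[0,0,0]],[60,[0,0,0],[0,0,0]],[0,[0,0,0],[0,0,0]],[0,[0,0,0],[0,0,0]],[0,[0,0,0.01],[0,0,0]],[0,[0,0,0.03],[0,0,0]],[0,[0,0,0.06],[0,0,0]],[0,[0,0,0.1],[0,0,0]],[0,[0,0,0.13],[0,0,0]],[0,[0,0,0.15],[0,0,0]]]'

```text
time_s: 9.2
eef_pos: [0.4859, -0.1675, 0.2344]
tcp_rot: [[0.002, 1.0, 0.003], [1.0, -0.002, -0.0], [-0.0, 0.003, -1.0]]
wrist_force: [0.7, 1.1, -0.7]
opening: 0.0856
```

Emit:
step_arm --rows '[[0,[-0.02,0.04,0],[0,0,0]],[0,[-0.03,0.08,0],[0,0,0]],[0,[-0.04,0.12,0],[0,0,0]],[0,[-0.05,0.16,0],[0,0,0]],[0,[-0.05,0.2,0],[0,0,0]],[0,[-0.05,0.24,0],[0,0,0]],[0,[-0.05,0.28,0],[0,0,0]],[0,[-0.05,0.32,0],[0,0,0]],[0,[-0.05,0.34,0],[0,0,0]],[0,[-0.05,0.34,0],[0,0,0]]]'

```text
time_s: 10.2
eef_pos: [0.4349, 0.1759, 0.2317]
tcp_rot: [[-0.003, 1.0, 0.0], [1.0, 0.003, -0.0], [-0.0, 0.0, -1.0]]
wrist_force: [-0.4, 0.2, -0.2]
opening: 0.0853
```

```bash
python3 - <<'E'
from h import *
t=optics.capture("top"); s=optics.capture("side"); R={}
for n,im,(x,y) in(("top",t,(327,213)),("side",s,(211,234))):
    h=cv2.cvtColor(im,cv2.COLOR_BGR2HSV); m=(((h[...,0]<8)|(h[...,0]>172))&(h[...,1]>140)&(h[...,2]>60))
    k=np.zeros_like(m);k[y-22:y+22,x-22:x+22]=1; ys,xs=np.where(m&k); R[n]=(xs.mean(),ys.mean()); print(n,len(xs),R[n])
a=np.radians(-13.6);Ri=np.array([[np.cos(a),np.sin(a)],[-np.sin(a),np.cos(a)]])
for c in("top","side"):
    for d in optics.spot_point("sleeve",c)[:3]: print(c,np.round(d["point"]),round(d["confidence"],2),(Ri@(atz(c,d["point"],0)[:2]-[.5338,-.18])).round(4))
c=np.zeros((540,800,3),np.uint8); c[:540,:400]=cv2.resize(t[110:245,280:380],None,fx=4,fy=4); c[:400,400:]=cv2.resize(s[130:330,180:380],None,fx=2,fy=2); cv2.imwrite("pics/c5.png",c)
E
```

```text
top 66 (np.float64(327.0), np.float64(213.78787878787878))
side 211 (np.float64(210.7440758293839), np.float64(234.5165876777251))
top [260. 159.] 0.53 [0.0691 0.1852]
top [336. 142.] 0.48 [1.598e-01 1.000e-04]
side [326. 291.] 0.96 [0.1571 0.0058]
side [294. 227.] 0.92 [0.0674 0.1938]
```

View pics/c5.png

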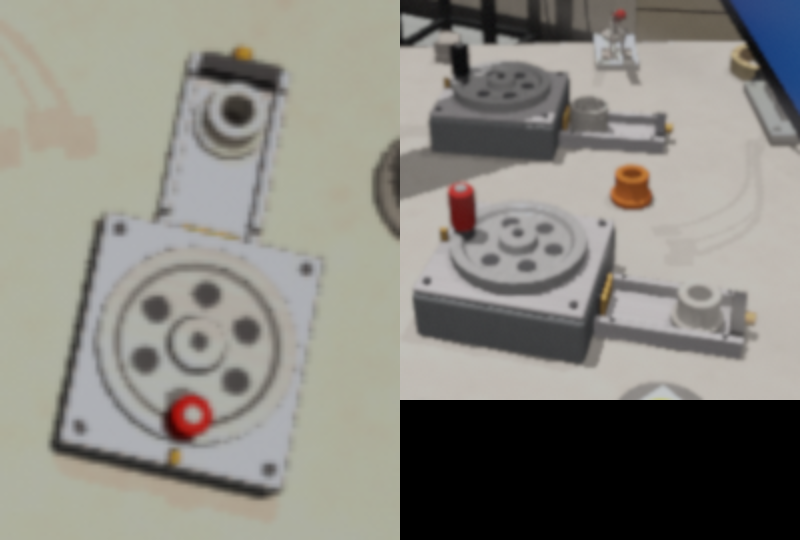

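The knob is within 0.5 px of its start (about 1 mm, or 1°). The sleeve stands at x ≈ 0.157–0.160 in the channel, the black wheel hasn't moved, and the gripper is clear.

```bash
python3 -c "
from h import *
print(robot.hand_in())"
```

```text
the job is handed in; nothing more can be done
None
```

I gripped the red knob, turned the flywheel clockwise through one full turn, let go, backed the gripper clear and handed the job in at about 10 s of the 58 s allowed. The hand-in gives no verdict.

- **Half turn:** the side picture showed the pusher fully out and the sleeve at the end stop. The wrist force read under 10 N after every move.
- **Wheel:** the knob is back beside the brass post, within about 0.5 px (roughly 1°) of where it started.
- **Sleeve:** it stands upright by the end stop. The two cameras differ slightly: the top one puts it at x ≈ 160 mm, y ≈ 0, and the side one at x ≈ 157 mm, y ≈ 6 mm. Both are within the limits.
- **Other feeder:** its black knob and wheel look unmoved.

No check failed.

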